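Switch on the jar coding station and hold a jar down on its sprung plunger

ROBOT

A 6-joint arm with a two-finger parallel gripper is mounted at the origin on the work surface. World frame = base frame: x ahead of the robot, y to its left, z up, the work surface at z = 0. Lengths are in m, angles in rad, forces in N, time in s.
With the tool pointing down it reaches from about 0.325 to 0.925 m from the base axis. Payload 3.1 kg.
Tool frame: the origin (TCP) lies on the centre line of the jaws, within the pads' length; the fingertips stand 11 mm ahead of it and the grasp point (between the pads) lies 8 mm behind it (ctrl.tip_extent is the distance from the TCP to the fingertips, in m); z points along the fingers, y is the line along which they close (so a half turn about z gives the same grasp; the last joint's range is limited). The gripper opens to 85 mm and grips with 20 to 120 N. Pads are 22 mm wide; open, the fingers measure 114 mm over their backs; the gripper's body (76 mm by 85 mm) begins 54 mm behind the grasp point. The pads swing forward as they close: fully open they stand 13 mm farther back than shut.
Start: joints at [-1.427, 0.217, 1.613, -0, 1.311, -0.112], TCP at [0.158, -0.605, 0.242] pointing down, gripper open.
Joint ranges: [-2.75, 2.75], [-0.78, 2.1], [0.31, 2.55], [-1.13, 4.27], [0.13, 2.63], [-2.58, 2.58]. Speed limits (rad/s): [2.79, 2.79, 3.14, 3.14, 3.14, 3.14].

INTERFACE

Orientations are given as [roll, pitch, yaw] about the fixed x, y, z axes, in that order (R = Rz(yaw) Ry(pitch) Rx(roll)).
In Python, from plant import ctrl gives the robot as it stands.
- The arm moves only by the tool nudge_tcp, called after ">>>" by a JSON object that holds its "method" and its "body". Schema: {"type":"object","properties":{"offsets":{"type":"array","items":{"type":"object","properties":{"aperture":{"type":"number"},"d":{"type":"array","items":{"type":"number"},"minItems":3,"maxItems":3},"turn_vec":{"type":"array","items":{"type":"number"},"minItems":3,"maxItems":3}},"additionalProperties":false,"required":["aperture"]},"minItems":1,"maxItems":10},"force":{"type":"number"},"only":{"type":"string"},"quiet":{"type":"boolean"},"lines":{"type":"string"}},"required":["offsets"],"additionalProperties":false}. offsets is a list of rows, 1 to 10 of them, each an object with the fields aperture (the finger opening in m), d (a list: dx, dy, dz in units of 50 mm), turn_vec (a list: a rotation vector rx, ry, rz in units of 0.1 rad); a field left out counts as zero (the opening has to be given); each row is the pose to reach, as a shift and turn from the pose commanded when the call began, along the tool's axes at that moment; what a row does not reach only later rows make up. A row lasts 1/8 s, in which the tool goes at most 0.0625 m and 0.188 rad, less where a joint would pass 70% of its speed; a pose out of reach is approached as far as the arm can. The fingers move at their own pace and stop on an object; force is the grip in N (left out, the last holds). Time passes only in rows, so rows that do not move let the fingers close. The tool returns the time, the measured TCP pose, the force, the opening and the grip force at its end. only (a regular expression) keeps the lines of the reply that match it, lines (a string "A,B") keeps lines A to B, and quiet returns only ok. Input that does not fit is refused with a message, and nothing moves.
- ctrl.get_state(): the state, without advancing time (a new reading comes with each control period).
- ctrl.grab_frame(name): name is "scene" or "side" or "wrist"; returns a dict with "frame" (480x640x3 uint8, red, green, blue), "intrinsics" (3x3 intrinsics, pixels), "D" ([k1, k2, p1, p2, k3] as OpenCV has them; the pictures are not rectified), "extrinsics" (4x4, takes a point from camera to world coordinates); the wrist camera has in their place "T_tool_cam" (4x4, takes a point from camera to tool coordinates, whose origin is the TCP and whose axes are the flange's). Camera axes: x right, y up, looking along -z (the intrinsics and any distortion apply to the point x, -y, -z); pixel columns grow to the right and rows downward; lengths in m; the calibration is good to about 2 mm. A picture is of the moment at which its call begins: read the wrist's pose just before it. There is no depth.
- ctrl.finish_job(): hands the job in; it is judged then, once.
The state is a dict: "time_s": time; "joint_pos": joint angles; "qvel": joint speeds; "joint_efforts": joint torques, N m; "tool_pos": TCP position; "tcp_rot": TCP orientation; "force": force on the tool from outside, world axes, zero at the start; "wrist_torque": the same for the moment, N m; "opening": finger opening in m; "grasp_force": force on a finger pad.
Only numpy, scipy, OpenCV 4.12 (cv2) and the standard library are available. Lean on these libraries where they do the work, as an engineer would, in place of code of your own. Each camera call takes 0.05 s, during which the arm holds its last target. There are 200 camera calls.

TASK

Switch the coding station on by turning its red isolator handle clockwise into the on position. Then stand the jar with the gold lid in the station's round nest and press it straight down against the sprung plunger until it sits fully down on the hard stop, firmly but without forcing it, and finish while still holding it pressed there; do not disturb the other jars or the bowl.

Things in the scene. Friction and masses are not known exactly. Their poses are not given: they have to be found in the camera images.
- station: Fixed coding station: aluminium base plate 130 x 310 x 12 mm on the bench. Origin: centre of the plate's underside; z up, y along its long side. At local y = +85 mm a white block 92 x 92 mm carries the round nest. At local y = -85 mm stands a grey switch box 92 x 100 mm, its top 57 mm above the bench, with a yellow disc (to 60 mm) and the red isolator handle on top.
- isolator (a joint): Red isolator handle, turning about a vertical axis: 0 = off, 1.047 rad (60 degrees) = on, growing clockwise seen from above. End stops at both. Sprung detents snap it to whichever end is nearer; it takes up to about 0.2 N m to carry it past the middle.
- isolator_grip (a point): Point on the handle's turning axis, 92 mm above the bench; turns with the handle. The grip bar lies along this point's x: 64 mm long, 14 mm thick, 70 to 101 mm above the bench, white stripe on top at its +x end; below it a 40 mm hub. The +x end points 30 degrees counter-clockwise of station x (white dot) when off, 30 degrees clockwise of it (green dot) when on.
- plunger (a joint): Sprung brass plunger in the middle of the nest, a 36 mm disc that slides vertically: 0 = fully up, growing as it is pressed down. The spring takes about 4 N to start it and about 8 N at 14 mm, where a jar standing on it meets the stop ring. The jar's own weight does not press it down. It springs up when let go, and a push that slackens below the spring force lets the jar rise off the stop.
- plunger_top (a point): Centre of the plunger's top face, 54 mm above the bench when fully up; moves down with it.
- stop_ring: Fixed dark steel ring round the plunger, 88 mm outside, hole 42 mm; its upper face is the hard stop for the jar's base. Origin: centre of its underside, 32 mm above the bench; 8 mm thick.
- stop (a point): Centre of the nest at the height of the hard-stop face, 40 mm above the bench. Round it stands a fixed blue guide ring, inner diameter 64 mm, outer 80 mm, rising 8 mm above the stop face (to 48 mm).
- jar_gold: The jar to be coded: glass, beige filling, flat gold-coloured lid; an upright cylinder of 54 mm diameter, 64 mm tall (the lid is the top 14 mm, equally wide), 0.16 to 0.24 kg. Origin: centre of its base; z up. It fits any way round.
- jar_white: Bystander: a like jar (54 mm diameter, 64 mm tall) with a white lid. Origin: centre of its base.
- jar_green: Bystander: a like jar (54 mm diameter, 64 mm tall) with a green lid. Origin: centre of its base.
- bowl: Bystander: small loose steel bowl, 100 mm across the rim, 45 mm tall. Origin: centre of its base.

How it is judged:
By the outcome, as a careful person would: the job done as asked, in the order asked, and still so for the second after the job is handed in, while the arm keeps its last pose, push and grip.
It also fails if it takes over 59 s, if anything falls off the work surface, if the arm or the gripper's body presses on something with over 40 N, if the wrist force passes 120 N, or if a joint passes its speed limit or range.

## Working session

There is one attempt and no reset: what is moved stays moved. The work goes in short steps, Python scripts to look and compute and a tool call to move; the robot and the scene stay as the last step left them, time stands still between calls to the robot, and variables do not carry over. Pictures are saved under pics/ and viewed, at most 10 in all, crops included, and the job is handed in when it is done.

```bash
ls; mkdir -p pics; python3 - <<'E'
from plant import ctrl
import cv2, numpy as np
print(ctrl.get_state(), ctrl.tip_extent)
for n in ("scene","side"):
    f=ctrl.grab_frame(n); cv2.imwrite(f"pics/{n}0.png",f["frame"][:,:,::-1]); print(n,f["intrinsics"],f["D"],f["extrinsics"])
f=ctrl.grab_frame("wrist");print(f["T_tool_cam"],f["intrinsics"],f["D"]); cv2.imwrite("pics/wrist0.png",f["frame"][:,:,::-1])
E
```

```text
pics
plant.py
{'time_s': 0.0, 'joint_pos': array([-1.42717727e+00,  2.17788847e-01,  1.61492998e+00, -4.27640309e-05,
        1.31128116e+00, -1.12224186e-01]), 'qvel': array([-1.50877940e-05,  3.31354970e-04, -1.08733632e-03,  9.87894006e-04,
        3.48541942e-04, -2.08660389e-04]), 'joint_efforts': array([ 1.19210930e-03, -3.96840298e+01, -3.03852046e+01,  4.63246909e-05,
        9.81557008e-03,  7.28364995e-06]), 'tool_pos': array([ 0.15804513, -0.60387494,  0.24094888]), 'tcp_rot': array([-3.13919584e+00, -2.28548613e-04,  2.55853991e-01]), 'force': array([-0.64874107, -0.22237021,  0.00200796]), 'wrist_torque': array([ 0.01457782, -0.01485445, -0.02317855]), 'grasp_force': 0.0, 'opening': 0.08558530792424623} 0.011
scene [[459.98361019   0.         315.91730481]
 [  0.         459.98361019 236.69190772]
 [  0.           0.           1.        ]] [-0.098335  0.        0.        0.        0.      ] [[-0.02353741 -0.7170515   0.69662266  1.14109913]
 [ 0.99952822 -0.00312584  0.03055444  0.05556271]
 [-0.019731
[... 248 characters left out ...]
  0.          0.          0.        ] [[-0.80335054  0.3598072  -0.47451732  0.12671196]
 [-0.59536682 -0.4680202   0.65306619  0.69125194]
 [ 0.01289423  0.80715294  0.59020155  0.67556455]
 [ 0.          0.          0.          1.        ]]
[[-2.33524648e-04  9.48433362e-01  3.16976504e-01  8.22321599e-02]
 [ 9.99999425e-01 -1.10139526e-04  1.06627624e-03 -3.19563776e-04]
 [ 1.04620360e-03  3.16976571e-01 -9.48432791e-01 -1.31883525e-01]
 [ 0.00000000e+00  0.00000000e+00  0.00000000e+00  1.00000000e+00]] [[368.1597578    0.         320.802142  ]
 [  0.         368.1597578  240.43454323]
 [  0.           0.           1.        ]] [-0.02999025  0.          0.          0.          0.        ]
```
View pics/scene0.png

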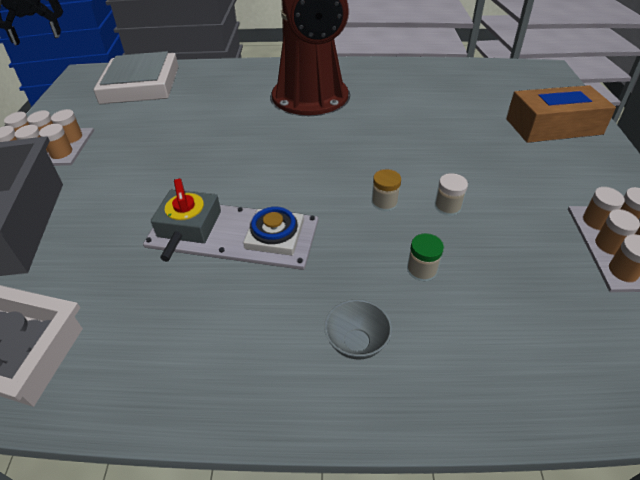

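View pics/side0.png

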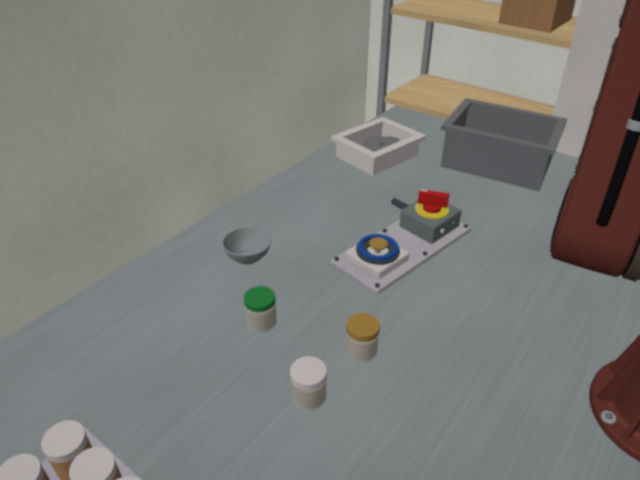

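The scene view shows the red handle at about (181,195), the blue nest ring at (274,224) and the gold lid at (387,180). In the side view they are at (433,200), (378,249) and (363,327). The white and green jars stand to +y of the gold jar, and the bowl is ahead of it.

```bash
cat > h.py <<'E'
import cv2, numpy as np
from scipy.spatial.transform import Rotation as R
from plant import ctrl
def tool_T():
    s=ctrl.get_state(); T=np.eye(4); T[:3,:3]=R.from_euler('xyz',s["tcp_rot"]).as_matrix(); T[:3,3]=s["tool_pos"]; return T
def grab(n):
    T=tool_T(); f=ctrl.grab_frame(n)
    f["E"]=T@f["T_tool_cam"] if n=="wrist" else f["extrinsics"]
    f["hsv"]=cv2.cvtColor(f["frame"],cv2.COLOR_RGB2HSV); return f
def rays(f,px):
    u=cv2.undistortPoints(np.array(px,float).reshape(-1,1,2),f["intrinsics"],np.array(f["D"]))[:,0]
    d=np.c_[u[:,0],-u[:,1],-np.ones(len(u))]@f["E"][:3,:3].T
    return f["E"][:3,3],d/np.linalg.norm(d,axis=1)[:,None]
def plane(f,px,z):
    o,d=rays(f,px); return o+d*((z-o[2])/d[:,2])[:,None]
def tri(obs):  # [(frame,pixel)] -> point, residual
    A=np.zeros((3,3));b=np.zeros(3);L=[]
    for f,p in obs:
        o,d=rays(f,[p]); P=np.eye(3)-np.outer(d[0],d[0]);A+=P;b+=P@o;L.append((P,o))
    x=np.linalg.solve(A,b); return x,[np.linalg.norm(P@(x-o)) for P,o in L]
COL=dict(gold=((12,130,70),(24,255,255)),blue=((105,150,50),(125,255,255)),red=((0,180,100),(4,255,255)),yellow=((25,180,120),(33,255,255)),green=((55,150,50),(75,255,255)))
def blobs(f,c,mina=60):
    m=cv2.inRange(f["hsv"],*[np.array(v) for v in COL[c]])
    n,lab,st,ce=cv2.connectedComponentsWithStats(m)
    return [(int(st[i,4]),ce[i],lab==i,st[i,:4]) for i in np.argsort(-st[1:,4])+1 if st[i,4]>=mina]
E
python3 - <<'E'
from h import *
np.set_printoptions(precision=4,suppress=True)
F={n:grab(n) for n in ("scene","side")}
for n,f in F.items():
    for c in COL:
        print(n,c,[(a,ce.round(1),list(b)) for a,ce,m,b in blobs(f,c)][:4])
E
```

```text
scene gold [(3290, array([567.3, 114.8]), [np.int32(515), np.int32(86), np.int32(101), np.int32(56)]), (633, array([ 64.4, 141.3]), [np.int32(46), np.int32(120), np.int32(36), np.int32(39)]), (435, array([387.6, 179.4]), [np.int32(374), np.int32(170), np.int32(27), np.int32(21)]), (232, array([272.6, 219.1]), [np.int32(263), np.int32(212), np.int32(20), np.int32(15)])]
scene blue [(6980, array([60.9, 43.1]), [np.int32(0), np.int32(0), np.int32(124), np.int32(106)]), (556, array([273. , 223.4]), [np.int32(251), np.int32(207), np.int32(45), np.int32(33)]), (478, array([564.3,  97.8]), [np.int32(539), np.int32(92), np.int32(53), np.int32(13)]), (92, array([ 3.4, 12.3]), [np.int32(0), np.int32(4), np.int32(9), np.int32(17)])]
scene red [(316, array([181.8, 197. ]), [np.int32(173), np.int32(179), np.int32(21), np.int32(32)])]
scene yellow [(395, array([184.5, 208.4]), [np.int32(165), np.int32(193), np.int32(39), np.int32(27)])]
scene green [(635, array([427.6, 246.4]), [np.int32(412), np.int32(234), np.int32(31), np.int32(28)])]
side gold [(685, array([362.7, 327. ]), [np.int32(347), np.int32(314), np.int32(32), np.int32(27)]), (140, array([377.8, 243.4]), [np.int32(370), np.int32(239), np.int32(17), np.int32(11)]), (68, array([431.2, 208.9]), [np.int32(417), np.int32(203), np.int32(31), np.int32(11)])]
side blue [(328, array([377.6, 248.4]), [np.int32(358), np.int32(235), np.int32(40), np.int32(25)])]
side red [(444, array([432.8, 200.4]), [np.int32(419), np.int32(191), np.int32(29), np.int32(21)])]
side yellow [(131, array([431.5, 212.4]), [np.int32(417), np.int32(205), np.int32(30), np.int32(13)])]
side green [(547, array([259.2, 298.7]), [np.int32(245), np.int32(287), np.int32(29), np.int32(24)])]
```

```bash
python3 - <<'E'
from h import *
np.set_printoptions(precision=4,suppress=True)
a,b=grab("scene"),grab("side")
for n,p,q in [("goldlid",(387.6,179.4),(362.7,327)),("plunger",(272.6,219.1),(377.8,243.4)),("ring",(273,223.4),(377.6,248.4)),("red",(181.8,197),(432.8,200.4)),("green",(427.6,246.4),(259.2,298.7)),("white",(452,185),(308.5,370)),("bowl",(359,320),(248,240))]:
    print(n,*tri([(a,p),(b,q)]))
T=tool_T();print(T)
E
```

```text
goldlid [0.4394 0.167  0.0569] [np.float64(1.7748683658339284e-05), np.float64(1.7748683658277867e-05)]
plunger [ 0.5455 -0.0471  0.0506] [np.float64(0.0006247808631822456), np.float64(0.0006247808631821338)]
ring [ 0.5448 -0.0472  0.0388] [np.float64(0.0009818953369851334), np.float64(0.0009818953369851553)]
red [ 0.5161 -0.2144  0.0785] [np.float64(0.00011993009829308458), np.float64(0.00011993009829311632)]
green [0.6168 0.2185 0.0571] [np.float64(5.447902356185096e-05), np.float64(5.4479023561899615e-05)]
white [0.4545 0.2892 0.0566] [np.float64(0.0006069403824914515), np.float64(0.000606940382491511)]
bowl [0.7575 0.0988 0.0485] [np.float64(6.628450904934821e-05), np.float64(6.62845090492173e-05)]
[[ 0.9675  0.253  -0.0001  0.1581]
 [ 0.253  -0.9675  0.0006 -0.6045]
 [ 0.0001 -0.0006 -1.      0.242 ]
 [ 0.      0.      0.      1.    ]]
```

View pics/wrist0.png

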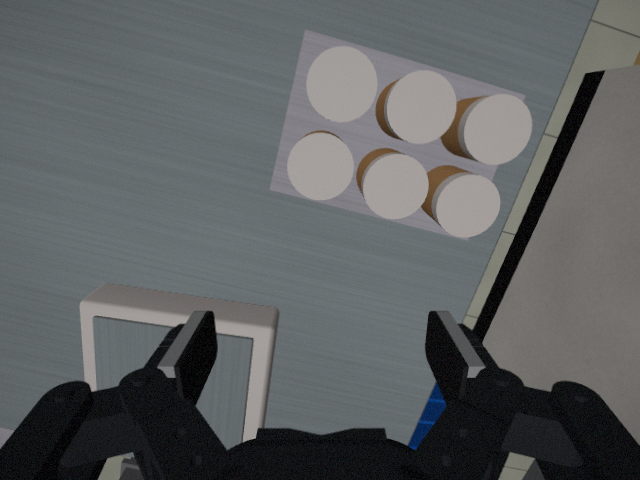

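The wrist view shows only a bystander tray of jars and bench furniture, no station. The heights agree: lid centre about 57 mm, plunger 51 mm. Next I'll move over the station.

Careful with the scale: shifts go in units of 50 mm and turns go in units of 0.1 rad. That gives: -0.3 m is -6, -0.06 m is -1.2, -0.097 rad is -0.97.

>>> {"method": "nudge_tcp", "body": {"offsets": [{"aperture": 0.085,"d": [0.4,0,-1]},{"aperture": 0.085,"d": [1.4,-0.6,-1.2]},{"aperture": 0.085,"d": [8.4,-6,-1.2],"turn_vec": [0,0,-0.97]},{"aperture": 0.085,"d": [8.4,-6,-1.2],"turn_vec": [0,0,-0.97]},{"aperture": 0.085,"d": [8.4,-6,-1.2],"turn_vec": [0,0,-0.97]},{"aperture": 0.085,"d": [8.4,-6,-1.2],"turn_vec": [0,0,-0.97]},{"aperture": 0.085,"d": [8.4,-6,-1.2],"turn_vec": [0,0,-0.97]},{"aperture": 0.085,"d": [8.4,-6,-1.2],"turn_vec": [0,0,-0.97]},{"aperture": 0.085,"d": [8.4,-6,-1.2],"turn_vec": [0,0,-0.97]},{"aperture": 0.085,"d": [8.4,-6,-1.2],"turn_vec": [0,0,-0.97]}]}}

```text
time_s: 1.6
tool_pos: [0.4904, -0.2047, 0.3025]
tcp_rot: [-3.141, -0.001, 0.359]
force: [-0.6, -0.5, 0.2]
opening: 0.0852
grasp_force: 0.0
```

```bash
python3 - <<'E'
from h import *
np.set_printoptions(precision=4,suppress=True)
f=grab("wrist"); cv2.imwrite("pics/wrist1.png",f["frame"][:,:,::-1])
for c in COL: print(c,[(a,ce.round(1),list(map(int,b))) for a,ce,m,b in blobs(f,c,150)][:4])
s=ctrl.get_state();print(s["tool_pos"],s["tcp_rot"],s["joint_pos"])
E
```

```text
gold [(1108, array([188.9,  90.8]), [171, 72, 37, 38])]
blue [(2122, array([190.9,  89.3]), [152, 47, 81, 87])]
red [(1483, array([340. , 184.8]), [321, 150, 39, 71])]
yellow [(1101, array([318.8, 178.1]), [305, 145, 33, 69]), (976, array([360.6, 177.9]), [343, 144, 32, 69])]
green []
[ 0.4897 -0.2061  0.3023] [-3.1416 -0.0002  0.3571] [-0.5306 -0.0291  1.7662  0.0002  1.4044  0.683 ]
```

View pics/wrist1.png

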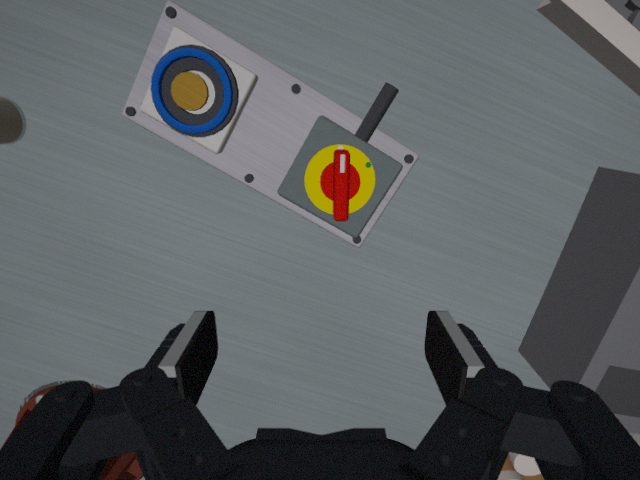

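The wrist view shows the switch disc at about (340,180), with the handle bar vertical from (341,220) to (340,150) and its white stripe at the top. The nest ring is at (195,91), and a black lever stub at (375,110) sticks out of the box.

```bash
cat > stn.py <<'E'
from h import *
np.set_printoptions(precision=4,suppress=True)
def hull_c(f,c,z,pick=None,roi=None):
    # centre of disc: hull of colour mask, on plane z, min enclosing circle
    m=np.zeros((480,640),np.uint8)
    for b in blobs(f,c,100):
        if roi is None or (roi[0]<b[1][0]<roi[1] and roi[2]<b[1][1]<roi[3]): m|=b[2].astype(np.uint8)
    pts=cv2.findNonZero(m); h=cv2.convexHull(pts)[:,0]
    P=plane(f,h,z)[:,:2].astype(np.float32)
    e=cv2.fitEllipse(P*1000) ; return np.array(e[0])/1000,e[1]
E
python3 - <<'E'
from stn import *
f=grab("wrist")
y=hull_c(f,"yellow",.060); b=hull_c(f,"blue",.048)
print("disc",y,"ring",b)
# height of disc/ring by triangulation wrist+scene+side via ellipse centres of hull pixels
fs=[f,grab("scene"),grab("side")]
def epx(f,c,roi=(0,640,0,480)):
    m=np.zeros((480,640),np.uint8)
    for q in blobs(f,c,50):
        if roi[0]<q[1][0]<roi[1] and roi[2]<q[1][1]<roi[3]: m|=q[2].astype(np.uint8)
    return cv2.fitEllipse(cv2.convexHull(cv2.findNonZero(m)))[0]
for c,R_ in (("yellow",[(0,640,0,480)]*3),("blue",[(0,640,0,480),(240,310,190,250),(340,420,220,270)])):
    print(c,tri([(g,epx(g,c,r)) for g,r in zip(fs,R_)]), tri([(fs[0],epx(fs[0],c)),(fs[1],epx(fs[1],c,R_[1]))]))
st=cv2.inRange(f["hsv"],np.array((0,0,120)),np.array((180,90,255)))
n,l,s,ce=cv2.connectedComponentsWithStats(st[145:225,325:356])
print([(s[i].tolist(),ce[i]+[325,145]) for i in range(1,n) if s[i,4]>20])
m=(cv2.inRange(f["hsv"],np.array((0,150,60)),np.array((6,255,255)))>0)
pts=np.argwhere(m[145:225,315:365])[:,::-1]+[315,145]
top=[(pts[pts[:,1]==r][:,0].mean(),r) for r in (152,156,212,217)]
P=plane(f,top,.101);print(top,P); d=P[0]-P[-1]; print("bar ang",np.arctan2(d[1],d[0]))
t=b[0]-y[0]; print("stn t",np.arctan2(-t[0],t[1]),np.linalg.norm(t))
E
```

```text
disc (array([ 0.5174, -0.2139]), (70.92440795898438, 71.39991760253906)) ring (array([ 0.5464, -0.0472]), (79.35478973388672, 79.8412857055664))
yellow (array([ 0.5165, -0.2149,  0.0551]), [np.float64(0.001563636377292613), np.float64(0.00156136251681374), np.float64(0.0011476686450903834)]) (array([ 0.5184, -0.2142,  0.0585]), [np.float64(0.0005966179996107416), np.float64(0.0005966179996106592)])
blue (array([ 0.5463, -0.0463,  0.0421]), [np.float64(0.001610387964356485), np.float64(0.0012249713769468826), np.float64(0.0011393842140641549)]) (array([ 0.5477, -0.0465,  0.0444]), [np.float64(0.0007973616542111938), np.float64(0.0007973616542112428)])
[([14, 8, 5, 18, 87], array([340.931 , 161.2414]))]
[(np.float64(340.5), 152), (np.float64(339.5), 156), (np.float64(339.0), 212), (np.float64(339.5), 217)] [[ 0.5457 -0.2032  0.101 ]
 [ 0.5421 -0.2036  0.101 ]
 [ 0.4943 -0.2218  0.101 ]
 [ 0.49   -0.224   0.101 ]]
bar ang 0.35761519218461674
stn t -0.17187102231384868 0.16914685730854065
```

>>> {"method": "nudge_tcp", "body": {"offsets": [{"aperture": 0.05,"d": [0.45,0.34,0.6]},{"aperture": 0.05,"d": [0.45,0.34,1.8]},{"aperture": 0.05,"d": [0.45,0.34,3]},{"aperture": 0.05,"d": [0.45,0.34,3.6]},{"aperture": 0.05,"d": [0.45,0.34,3.8]}]}}

```text
time_s: 2.42
tool_pos: [0.5129, -0.217, 0.1096]
tcp_rot: [-3.138, 0.004, 0.35]
force: [-0.8, 0.8, -0.5]
opening: 0.05
grasp_force: 0.0
```

```bash
python3 - <<'E'
from stn import *
f=grab("wrist"); cv2.imwrite("pics/wrist2.png",f["frame"][:,:,::-1]); s=ctrl.get_state();print(s["tool_pos"],s["tcp_rot"])
E
```

```text
[ 0.5136 -0.2171  0.11  ] [-3.1387  0.0027  0.3503]
```

View pics/wrist2.png

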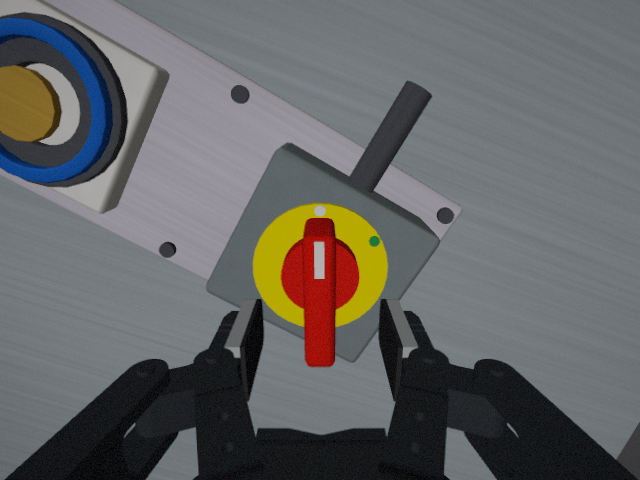

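The handle bar is centred between the open fingers at column 320, and the fingers are clear of the black lever. Next I descend and grip.

>>> {"method": "nudge_tcp", "body": {"offsets": [{"aperture": 0.05,"d": [0.08,-0.02,0.3]},{"aperture": 0.05,"d": [0.08,-0.02,0.54]},{"aperture": 0.0,"d": [0.08,-0.02,0.54]},{"aperture": 0.0,"d": [0.08,-0.02,0.54]},{"aperture": 0.0,"d": [0.08,-0.02,0.54]},{"aperture": 0.0,"d": [0.08,-0.02,0.54]}], "force": 60}}

```text
time_s: 3.22
tool_pos: [0.5193, -0.214, 0.086]
tcp_rot: [3.141, -0.001, 0.353]
force: [-0.1, 0.4, 2.4]
opening: 0.013
grasp_force: 60.4
```

>>> {"method": "nudge_tcp", "body": {"offsets": [{"aperture": 0.0,"turn_vec": [0,0,1.5]},{"aperture": 0.0,"turn_vec": [0,0,3]},{"aperture": 0.0,"turn_vec": [0,0,4.5]},{"aperture": 0.0,"turn_vec": [0,0,6]}]}}

```text
time_s: 3.72
tool_pos: [0.5194, -0.2155, 0.086]
tcp_rot: [3.139, -0.002, -0.251]
force: [-0.4, -3.2, 1.0]
opening: 0.0128
grasp_force: 60.3
```

>>> {"method": "nudge_tcp", "body": {"offsets": [{"aperture": 0.0,"turn_vec": [0,0,1.5]},{"aperture": 0.0,"turn_vec": [0,0,3]},{"aperture": 0.0,"turn_vec": [0,0,4.3]},{"aperture": 0.0,"turn_vec": [0,0,4.5]},{"aperture": 0.0,"turn_vec": [0,0,4.5]}]}}

```text
time_s: 4.35
tool_pos: [0.5189, -0.2164, 0.086]
tcp_rot: [3.138, -0.003, -0.696]
force: [-2.6, -5.3, -0.7]
opening: 0.0131
grasp_force: 60.3
```

```bash
python3 -c "
from plant import ctrl;print(ctrl.get_state())"
```

```text
{'time_s': 4.35, 'joint_pos': array([-0.51783286,  0.26987897,  1.871705  , -0.004873  ,  0.99769552,
        1.7519714 ]), 'qvel': array([ 0.00053185, -0.00110026,  0.00034546,  0.00083709,  0.00051294,
       -0.00123133]), 'joint_efforts': array([ 3.12135793e+00, -3.64317334e+01, -2.46866602e+01,  1.38324928e+00,
        1.16003263e-01,  2.64676282e-02]), 'tool_pos': array([ 0.51887509, -0.21641765,  0.08596266]), 'tcp_rot': array([ 3.13797507e+00, -3.00882727e-03, -6.96364893e-01]), 'force': array([-2.63021471, -5.33241863, -0.69886401]), 'wrist_torque': array([-0.82268015,  0.40412373,  0.00973518]), 'grasp_force': 60.34463882446289, 'opening': 0.01312903419982842}
```

Converted, -0.05 m is -1, -0.16 m is -3.2.

>>> {"method": "nudge_tcp", "body": {"offsets": [{"aperture": 0.05},{"aperture": 0.05},{"aperture": 0.05},{"aperture": 0.05,"d": [0,0,-1]},{"aperture": 0.05,"d": [0,0,-2.2]},{"aperture": 0.07,"d": [0,0,-3]},{"aperture": 0.085,"d": [0,0,-3.2]}]}}

```text
time_s: 5.22
tool_pos: [0.521, -0.2149, 0.2495]
tcp_rot: [-3.14, -0.007, -0.697]
force: [0.2, 0.1, 0.4]
opening: 0.0835
grasp_force: 0.0
```

```bash
python3 - <<'E'
from stn import *
f=grab("wrist"); cv2.imwrite("pics/wrist3.png",f["frame"][:,:,::-1])
E
```

```text
(no output)
```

View pics/wrist3.png

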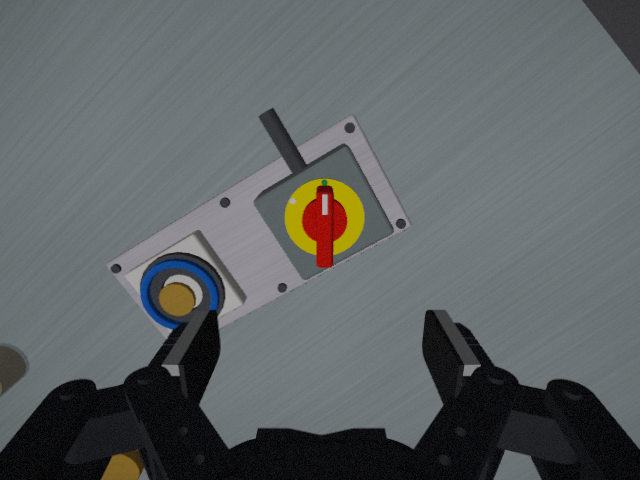

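The switch is on: the stripe end of the bar at (325,190) points at the green dot at (325,182). Now to the gold jar.

Converted, -0.308 m is -6.16, -0.241 m is -4.82, -2 rad is -20.

>>> {"method": "nudge_tcp", "body": {"offsets": [{"aperture": 0.085,"d": [-6.16,-4.82,0],"turn_vec": [0,0,-20]},{"aperture": 0.085,"d": [-6.16,-4.82,0],"turn_vec": [0,0,-20]},{"aperture": 0.085,"d": [-6.16,-4.82,0],"turn_vec": [0,0,-20]},{"aperture": 0.085,"d": [-6.16,-4.82,0],"turn_vec": [0,0,-20]},{"aperture": 0.085,"d": [-6.16,-4.82,0],"turn_vec": [0,0,-20]},{"aperture": 0.085,"d": [-6.16,-4.82,0],"turn_vec": [0,0,-20]},{"aperture": 0.085,"d": [-6.16,-4.82,0],"turn_vec": [0,0,-20]},{"aperture": 0.085,"d": [-6.16,-4.82,0],"turn_vec": [0,0,-20]},{"aperture": 0.085,"d": [-6.16,-4.82,0],"turn_vec": [0,0,-20]},{"aperture": 0.085,"d": [-6.16,-4.82,0],"turn_vec": [0,0,-20]}]}}

```text
time_s: 6.52
tool_pos: [0.436, 0.1684, 0.2425]
tcp_rot: [-3.138, 0.003, 1.185]
force: [-0.8, 0.1, 0.2]
opening: 0.0851
grasp_force: 0.0
```

>>> {"method": "nudge_tcp", "body": {"offsets": [{"aperture": 0.085,"turn_vec": [0,0,-1.5]},{"aperture": 0.085,"turn_vec": [0,0,-1.5]}]}}

```text
time_s: 6.78
tool_pos: [0.4363, 0.1683, 0.243]
tcp_rot: [-3.138, 0.002, 1.326]
force: [0.3, -0.5, -0.2]
opening: 0.085
grasp_force: 0.0
```

```bash
python3 - <<'E'
from stn import *
f=grab("wrist"); cv2.imwrite("pics/wrist4.png",f["frame"][:,:,::-1])
print(ctrl.get_state()["tool_pos"],ctrl.get_state()["tcp_rot"])
for b in blobs(f,"gold",150): print(b[0],b[1],b[3])
print(hull_c(f,"gold",.064,roi=(200,440,100,350)))
E
```

```text
[0.4365 0.1683 0.2433] [-3.1384  0.0015  1.3253]
2875 [326.7913 215.4369] [297 185  61  61]
(array([0.4411, 0.1675]), (52.319252014160156, 54.714820861816406))
```

View pics/wrist4.png

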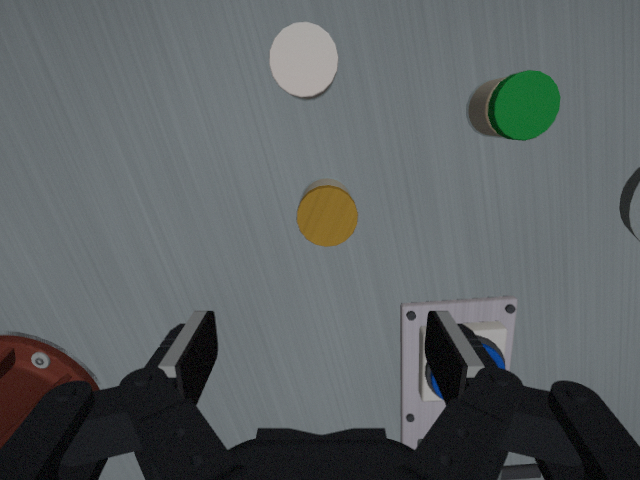

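The gold lid is at (327,215) between the fingers. The white lid (304,60) and green lid (525,105) are clear of the jaw line, which runs along image x. The lid measures 53–55 mm at z = 64 mm, matching the given size.

Converted, 0.209 m is 4.18, 0.0043 m is 0.086.

>>> {"method": "nudge_tcp", "body": {"offsets": [{"aperture": 0.085,"d": [0,0.086,1]},{"aperture": 0.085,"d": [0,0.086,2.2]},{"aperture": 0.085,"d": [0,0.086,3.2]},{"aperture": 0.085,"d": [0,0.086,3.8]},{"aperture": 0.085,"d": [0,0.086,4.18]},{"aperture": 0.085,"d": [0,0.086,4.18]}]}}

```text
time_s: 7.58
tool_pos: [0.4393, 0.1669, 0.034]
tcp_rot: [-3.136, 0.003, 1.326]
force: [-0.2, 0.2, -1.4]
opening: 0.085
grasp_force: 0.0
```

>>> {"method": "nudge_tcp", "body": {"offsets": [{"aperture": 0.045},{"aperture": 0.045},{"aperture": 0.045},{"aperture": 0.045},{"aperture": 0.045}], "force": 50}}

```text
time_s: 8.2
tool_pos: [0.443, 0.1678, 0.0377]
tcp_rot: [3.139, -0.001, 1.328]
force: [-0.2, 0.3, 6.3]
opening: 0.0527
grasp_force: 53.2
```

>>> {"method": "nudge_tcp", "body": {"offsets": [{"aperture": 0.045,"d": [0,0,-0.6]},{"aperture": 0.045,"d": [0,0,-1.6]},{"aperture": 0.045,"d": [0,0,-2.2]},{"aperture": 0.045,"d": [-0.9,0.76,-2.2]},{"aperture": 0.045,"d": [-1.8,1.52,-2.2]},{"aperture": 0.045,"d": [-2.7,2.28,-2.2]},{"aperture": 0.045,"d": [-3.4,2.84,-2.2]},{"aperture": 0.045,"d": [-3.64,3.04,-2.2]},{"aperture": 0.045,"d": [-3.64,3.04,-2.2]}]}}

```text
time_s: 9.32
tool_pos: [0.5451, -0.0461, 0.1457]
tcp_rot: [-3.14, -0.0, 1.326]
force: [-0.5, 0.3, -1.8]
opening: 0.0526
grasp_force: 53.4
```

```bash
python3 - <<'E'
from stn import *
P=[];Q=[]
for i in range(6):
    f=grab("scene"); s=ctrl.get_state();P.append(s["tool_pos"]);Q.append(s["tcp_rot"])
print(np.mean(P,0),Q[-1],s["force"],s["opening"],s["wrist_torque"])
g=grab("side"); w=grab("wrist")
cv2.imwrite("pics/mix5.png",np.vstack([np.hstack([f["frame"][90:290,140:540],g["frame"][100:300,200:600]]),np.hstack([w["frame"][100:480,120:520],g["frame"][90:470,200:600]])])[:,:,::-1])
for x in (f,g,w): print([(b[0],b[1].round(1),b[3].tolist()) for b in blobs(x,"gold",60)],[(b[0],b[1].round(1),b[3].tolist()) for b in blobs(x,"blue",60)])
E
```

```text
[ 0.5446 -0.0445  0.1458] [-3.1409 -0.0002  1.3296] [-0.3914 -0.2426 -1.7435] 0.05308850417218941 [ 0.0184  0.0829 -0.0222]
[(3293, array([567.2, 114.8]), [515, 86, 101, 56]), (635, array([ 64.3, 141.3]), [46, 120, 36, 39]), (277, array([275.2, 167.9]), [269, 156, 15, 25]), (231, array([272.6, 219.1]), [263, 212, 20, 15]), (228, array([632.1, 272.1]), [623, 262, 17, 19]), (176, array([615.4, 244.2]), [608, 235, 17, 20]), (152, array([601.1, 219.3]), [594, 210, 15, 20]), (62, array([183.3, 207.5]), [165, 195, 33, 19])] [(8434, array([55.3, 38.1]), [0, 0, 124, 106]), (555, array([273. , 223.4]), [251, 207, 45, 33]), (477, array([564.3,  97.7]), [539, 92, 53, 13])]
[(322, array([378.7, 193.5]), [369, 185, 20, 19]), (140, array([377.8, 243.4]), [370, 239, 17, 11]), (63, array([431.3, 208.4]), [422, 200, 21, 14])] [(324, array([377.5, 248.4]), [358, 235, 40, 25])]
[(17309, array([320.8, 361.7]), [245, 289, 153, 145]), (739, array([323.3, 237.3]), [297, 226, 53, 25])] [(2678, array([323.3, 223.9]), [264, 190, 119, 88])]
```

View pics/mix5.png

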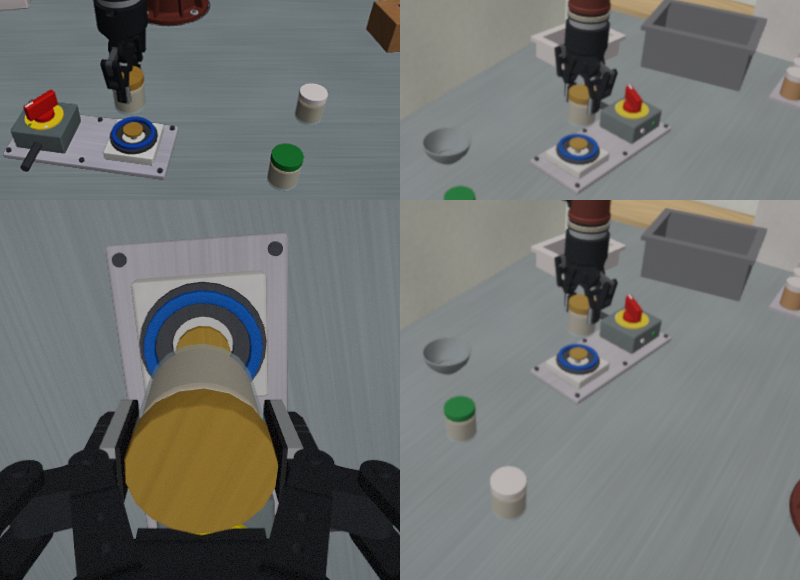

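The jar is held upright and central in the jaws. In the wrist frame its lid is at about (321,361), and the nest is ahead of it at (323,224).

```bash
python3 - <<'E'
from stn import *
L=[];B=[]
for i in range(4):
    w=grab("wrist"); T=tool_T(); z=T[2,3]
    m=max(blobs(w,"gold",5000),key=lambda b:b[0])[2].astype(np.uint8)
    P=plane(w,cv2.convexHull(cv2.findNonZero(m))[:,0],z+.027)[:,:2]*1000
    e=cv2.fitEllipse(P.astype(np.float32)); L.append(np.r_[np.array(e[0])/1000,e[1]])
    # ring: outer edge upper arc on z=.048, circle least-squares with known r=.040
    b=blobs(w,"blue",500)[0][2].astype(np.uint8); h=cv2.convexHull(cv2.findNonZero(b))[:,0]
    h=h[h[:,1]<240]; Q=plane(w,h,.048)[:,:2]
    from scipy.optimize import least_squares
    B.append(least_squares(lambda c:np.hypot(*(Q-c).T)-.040,[.546,-.047]).x)
print("lid",np.mean(L,0),"ring",np.mean(B,0)); print(T)
E
```

```text
lid [ 0.5461 -0.0437 52.2914 58.8637] ring [ 0.5463 -0.0461]
[[ 0.2402  0.9707  0.0002  0.5455]
 [ 0.9707 -0.2402 -0.     -0.0455]
 [ 0.      0.0002 -1.      0.1464]
 [ 0.      0.      0.      1.    ]]
```

Converted, 0.05 m is 1, 0.04 m is 0.8.

>>> {"method": "nudge_tcp", "body": {"offsets": [{"aperture": 0.045,"d": [-0.02,0.02,0.4]},{"aperture": 0.045,"d": [-0.02,0.02,0.8]},{"aperture": 0.045,"d": [-0.02,0.02,1]},{"aperture": 0.045,"d": [-0.02,0.02,1]}]}}

```text
time_s: 10.42
tool_pos: [0.5455, -0.0468, 0.0955]
tcp_rot: [-3.14, 0.0, 1.328]
force: [-0.5, -0.3, -2.4]
opening: 0.0529
grasp_force: 53.4
```

>>> {"method": "nudge_tcp", "body": {"offsets": [{"aperture": 0.045,"d": [0,0,0.06]},{"aperture": 0.045,"d": [0,0,0.12]},{"aperture": 0.045,"d": [0,0,0.16]},{"aperture": 0.045,"d": [0,0,0.16]}]}}

```text
time_s: 10.92
tool_pos: [0.5471, -0.0472, 0.0892]
tcp_rot: [3.14, -0.0, 1.328]
force: [0.1, -0.3, 1.5]
opening: 0.0527
grasp_force: 53.5
```

>>> {"method": "nudge_tcp", "body": {"offsets": [{"aperture": 0.045,"d": [0,0,0.06]},{"aperture": 0.045,"d": [0,0,0.12]},{"aperture": 0.045,"d": [0,0,0.12]}]}}

```text
time_s: 11.3
tool_pos: [0.5471, -0.0472, 0.0827]
tcp_rot: [3.14, -0.0, 1.328]
force: [-0.2, 0.0, 3.7]
opening: 0.0529
grasp_force: 53.8
```

>>> {"method": "nudge_tcp", "body": {"offsets": [{"aperture": 0.045,"d": [0,0,0.04]},{"aperture": 0.045,"d": [0,0,0.08]},{"aperture": 0.045,"d": [0,0,0.08]}]}}

```text
time_s: 11.68
tool_pos: [0.5471, -0.0472, 0.0788]
tcp_rot: [3.14, -0.0, 1.328]
force: [1.3, -0.8, 4.6]
opening: 0.0534
grasp_force: 53.8
```

>>> {"method": "nudge_tcp", "body": {"offsets": [{"aperture": 0.045,"d": [0,0,0.02]},{"aperture": 0.045,"d": [0,0,0.04]},{"aperture": 0.045,"d": [0,0,0.04]}]}}

```text
time_s: 12.05
tool_pos: [0.5471, -0.0472, 0.0777]
tcp_rot: [3.14, 0.0, 1.328]
force: [-1.3, -0.5, 9.9]
opening: 0.0527
grasp_force: 54.5
```

```bash
python3 - <<'E'
from h import *
S=[(ctrl.grab_frame("side"),ctrl.get_state())[1] for _ in range(5)]
print(np.mean([s["force"] for s in S],0),np.mean([s["tool_pos"] for s in S],0))
E
```

```text
[-0.58933113  0.04019307 10.02620131] [ 0.54714646 -0.04719801  0.07772002]
```

Converted, 0.001 m is 0.02, 0.0005 m is 0.01.

>>> {"method": "nudge_tcp", "body": {"offsets": [{"aperture": 0.045,"d": [0,0,0.01]},{"aperture": 0.045,"d": [0,0,0.02]},{"aperture": 0.045,"d": [0,0,0.02]},{"aperture": 0.045,"d": [0,0,0.02]}]}}

```text
time_s: 12.8
tool_pos: [0.5472, -0.0472, 0.0777]
tcp_rot: [3.14, 0.0, 1.328]
force: [-4.0, 0.3, 16.2]
opening: 0.053
grasp_force: 55.0
```

```bash
python3 - <<'E'
from h import *
S=[(ctrl.grab_frame("side"),ctrl.get_state())[1] for _ in range(5)]
print(np.mean([s["force"] for s in S],0),np.mean([s["tool_pos"] for s in S],0))
E
```

```text
[-3.21750304  0.42523099 15.82917874] [ 0.54718442 -0.0472037   0.07770175]
```

```bash
python3 - <<'E'
from stn import *
f,g,w=grab("scene"),grab("side"),grab("wrist")
cv2.imwrite("pics/mix6.png",np.vstack([np.hstack([cv2.resize(f["frame"][140:290,140:340],(400,300)),cv2.resize(g["frame"][160:310,300:500],(400,300))]),np.hstack([w["frame"][150:450,120:520],f["frame"][130:430,120:520]])])[:,:,::-1])
for x in (f,g): print([(b[0],b[1].round(1),b[3].tolist()) for b in blobs(x,"gold",40)][:8],[b[1] for b in blobs(x,"green")])
E
```

```text
[(3296, array([567.2, 114.8]), [515, 86, 101, 56]), (633, array([ 64.4, 141.3]), [46, 120, 36, 39]), (245, array([276.8, 200.7]), [271, 189, 14, 24]), (244, array([631.6, 272.1]), [622, 262, 18, 19]), (184, array([615.3, 244. ]), [607, 235, 18, 20]), (161, array([600.9, 219.2]), [593, 210, 16, 20]), (64, array([183.1, 207.8]), [165, 195, 33, 19])] [array([427.5334, 246.5272])]
[(302, array([375.8, 223.1]), [366, 214, 20, 19]), (64, array([431.4, 208.5]), [422, 200, 21, 14])] [array([259.1486, 298.7248])]
```

View pics/mix6.png

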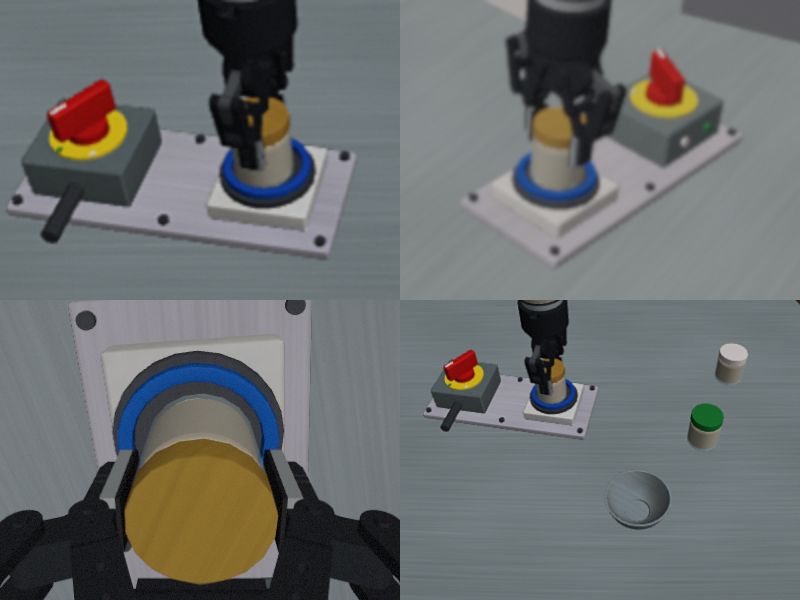

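The jar stands inside the blue guide ring on the stop. The handle is at the green dot, a green lamp on the box is lit, and the other jars and the bowl are where they were. The push holds at about 16 N with no further travel.

```bash
python3 -c "
from plant import ctrl
s=ctrl.get_state();print(s['force'],s['tool_pos']);print(ctrl.finish_job())"
```

```text
[-3.95421392 -0.19108621 15.10023297] [ 0.54720475 -0.04719564  0.0777181 ]
the job is handed in; nothing more can be done
None
```

The job is handed in: the isolator is on, and the gold-lid jar is held pressed on the hard stop at about 15 N, with the other jars and the bowl left undisturbed.

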